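Lay out the pipetting row in front of the sample rack

ROBOT

A 6-joint arm with a two-finger parallel gripper is mounted at the origin on the work surface. World frame = base frame: x ahead of the robot, y to its left, z up, the work surface at z = 0. Lengths are in mm, angles in rad, forces in N, time in s.
With the tool pointing down it reaches from about 375 to 925 mm from the base axis. Payload 5.7 kg.
Tool frame: the origin (TCP) lies midway between the tips of the shut fingers; the grasp point (between the pads) lies arm.grip_point_offset behind it (arm.grip_point_offset is the distance from the TCP to the grasp point, in mm); z points along the fingers, y is the line along which they close (so a half turn about z gives the same grasp; the last joint's range is limited). The gripper opens to 85 mm and grips with 20 to 120 N. Pads are 22 mm wide; open, the fingers measure 114 mm over their backs; the gripper's body (76 mm by 85 mm) begins 54 mm behind the grasp point. The pads swing forward as they close: fully open they stand 13 mm farther back than shut.
Start: joints at [0.99, 0.359, 1.51, -0, 1.272, -0.115], TCP at [269.469, 536.047, 208.867] pointing down, gripper open.
Joint ranges: [-2.97, 2.97], [-1.01, 2.36], [0.21, 2.38], [-0.96, 4.11], [0.2, 2.71], [-2.98, 2.98]. Speed limits (rad/s): [2.39, 2.39, 3.14, 3.14, 3.14, 3.14].

INTERFACE

Orientations are given as a 3x3 rotation matrix whose columns are the frame's x, y, z axes.
In Python, from cell import arm gives the robot as it stands. The module is installed in compiled form; this text tells all that it offers.
- The arm moves only by the tool carry_out, never from a script. Its argument "motion" is a list of rows, each a list of 6 numbers: the shift along the tool's x, y, z in mm, then the turn, a rotation vector about the tool's x, y, z in rad. A call has 1 to 12 rows; each row is the pose to reach, as a shift and turn from the pose commanded when the call began, along the tool's axes at that moment; what a row does not reach only later rows make up. A row lasts 1/8 s, in which the tool goes at most 62.5 mm and 10.7 degrees, less where a joint would pass 70% of its speed; a pose out of reach is approached as far as the arm can. A call with a gripper value outside its range is refused whole. "hand" is the opening, from 0 (shut) to 1 (fully open), set as the call begins (left out, the last holds). The fingers move at their own pace and stop on an object; "newtons" is the grip in N (left out, the last holds). Time passes only in rows, so rows that repeat a pose let the fingers close. It gives the time, the measured TCP pose, the force, the opening and the grip force at its end, in the units of the state.
- arm.sense(): the state, without advancing time (a new reading comes with each control period).
- arm.camera(name): name is "side" or "top"; returns a dict with "color" (384x512x3 uint8, red, green, blue), "fx", "fy", "cx", "cy" (pixels), "view" (4x4, takes a point from world to camera coordinates). Camera axes: x right, y up, looking along -z (the intrinsics and any distortion apply to the point x, -y, -z); pixel columns grow to the right and rows downward; lengths in mm; the calibration is good to about 2 mm. A picture is of the moment at which its call begins. There is no depth.
- arm.job_done(): hands the job in; it is judged then, once.
Trained networks look in a picture, given as the dict that the camera call returned (one of the last four; its "shot" number tells which), for a name from the list of things; names that differ only in an ending like _2 or _b are one class to them, and where a whole thing is asked for, a point or a joint stands for the part that bears it (a point fixed in the world has none). Each returns a list of dicts, best first, with "confidence" (0 to 1); they miss things now and then, are a little off and sometimes report something else, mostly with a low value. They report only what shows in the picture. A call takes as long as a camera call.
- arm.outline_of(picture, target): "mask" (384x512 bool, what is visible of it) and "box" ([left, top, right, bottom] in pixels, round what is visible of it).
The state is a dict: "clock": time; "joint_positions": joint angles; "joint_vel": joint speeds; "joint_efforts": joint torques, N m; "position": TCP position; "tool_rot": TCP orientation; "ft_force": force on the tool from outside, world axes, zero at the start; "wrist_torque": the same for the moment, N m; "grip_width": opening from 0.0 (shut) to 1.0 (fully open); "grip_force": force on a finger pad.
Only numpy, scipy, OpenCV 4.12 (cv2) and the standard library are available. Lean on these libraries where they do the work, as an engineer would, in place of code of your own. Each camera call takes 0.05 s, during which the arm holds its last target. There are 200 camera calls.

TASK

Set out the pipetting row on the three grey pads in front of the orange sample rack, in this order: first the open reagent trough in the middle of the end pad nearest the vortex mixer, then the metal cold block in the middle of the pad at the other end, both with their long sides along the long sides of their pads; then the jar in the middle of the pad between them, and last the handled cover on top of the cold block, its edges even with the block's. Keep the jar upright, do not bump the sample rack, and let everything stand free at the end.

Things in the scene. Friction and masses are not known exactly. Their poses are not given: they have to be found in the camera images.
- trough: Open white plastic reagent trough, loose: a rectangular tray 80 long (its x) x 44 wide (its y) x 30 high, walls and floor 3 mm, about 60 g. Origin: centre of the underside, z up. Grip it from above across the outside of its 44 mm width.
- block: Cold block, loose: a plain aluminium block 66 long (its x) x 50 wide (its y) x 40 high, with six small dark well mouths on its flat top, about 300 g. Origin: centre of the underside, z up.
- jar: Small amber glass jar with a white screw cap, loose, upright: body 40 mm in diameter to 42 mm high, cap 36 mm in diameter, 60 mm high in all, about 120 g. Origin: centre of the underside, z up.
- cover: Aluminium cover of the cold block, loose: a flat plate 66 long (its x) x 50 wide (its y) x 5 thick, lying flat, with an upright bar handle at its centre, 40 long (along x) x 12 wide (along y), whose top is 35 mm above the plate's underside; about 90 g. Origin: centre of the plate's underside, z up.
- pad_left: Grey pad fixed on the black bench, the left-hand one (towards +y) of a row of three equal pads in front of the rack: 100 long (its x) x 76 wide (its y) x 2 thick. Origin: centre of the underside, so things stand 2 mm above it; z up. It points roughly, not exactly, the way the rack does.
- pad_mid: The middle one of the three equal grey fixed pads, 100 (its x) x 76 (its y) x 2 mm. Origin: centre of the underside.
- pad_right: The right-hand one (towards -y) of the three equal grey fixed pads, 100 (its x) x 76 (its y) x 2 mm. Origin: centre of the underside. The centres of neighbouring pads are about 95 mm apart.
- rack: Orange sample rack full of small white-capped tubes, fixed: 100 deep (its x) x 250 long (its y), 58 high with the tubes; the three pads lie beside its front long side (its -x, the robot's side), their centres about 125 mm from the rack's centre. Origin: centre of the underside, z up.
- mixer: Vortex mixer, fixed: a white box 130 (x) x 110 (y) x 60 high with a round black rubber cup on top, 102 high in all. It stands at the back, beyond either the left or the right end of the rack; at the other side stands a round grey mini centrifuge with a clear dome. Origin: centre of the underside, z up.

How it is judged (in metres and radians):
On the way, in this order (a step that is already met when the one before it is completed fails the run):
1. the trough stands released in the middle of the end pad nearest the mixer, square with it (((y of mixer in the frame of rack above 0 m and (horizontal distance between trough and pad_left below 0.013 m and z of trough in the frame of pad_left below 0.006 m and contact force between trough and the fingers below 0.1 N and linear speed of trough below 0.03 m/s and angle between trough's own z axis and vertical below 0.1 rad and angle between the x axis of trough and the x axis of pad_left, either way round below 0.17 rad)) or (y of mixer in the frame of rack below 0 m and (horizontal distance between trough and pad_right below 0.013 m and z of trough in the frame of pad_right below 0.006 m and contact force between trough and the fingers below 0.1 N and linear speed of trough below 0.03 m/s and angle between trough's own z axis and vertical below 0.1 rad and angle between the x axis of trough and the x axis of pad_right, either way round below 0.17 rad)))), for 0.2 s.
2. the cold block stands released in the middle of the pad at the other end, square with it (((y of mixer in the frame of rack above 0 m and (horizontal distance between block and pad_right below 0.013 m and z of block in the frame of pad_right below 0.006 m and contact force between block and the fingers below 0.1 N and linear speed of block below 0.03 m/s and angle between block's own z axis and vertical below 0.1 rad and angle between the x axis of block and the x axis of pad_right, either way round below 0.17 rad)) or (y of mixer in the frame of rack below 0 m and (horizontal distance between block and pad_left below 0.013 m and z of block in the frame of pad_left below 0.006 m and contact force between block and the fingers below 0.1 N and linear speed of block below 0.03 m/s and angle between block's own z axis and vertical below 0.1 rad and angle between the x axis of block and the x axis of pad_left, either way round below 0.17 rad)))), for 0.2 s.
3. the jar stands released in the middle of the middle pad (horizontal distance between jar and pad_mid below 0.013 m and z of jar in the frame of pad_mid below 0.006 m and contact force between jar and the fingers below 0.1 N and linear speed of jar below 0.03 m/s and angle between jar's own z axis and vertical below 0.1 rad), for 0.2 s.
4. the cover lies released on the cold block, edges even (horizontal distance between cover and block below 0.008 m and z of cover in the frame of block between 0.036 and 0.044 m and angle between the x axis of cover and the x axis of block, either way round below 0.15 rad and contact force between cover and the fingers below 0.1 N and linear speed of cover below 0.03 m/s and angle between cover's own z axis and vertical below 0.1 rad), for 0.2 s.
At the end, for the whole second after the job is handed in: Trough on the end pad nearest the mixer, block on the other end pad, jar on the middle pad: each within 13 mm of the pad's centre, trough and block within 0.17 rad of its long axis; cover on the block within 8 mm and 0.15 rad; all upright, released and at rest (all of step 3 and all of step 4 and ((y of mixer in the frame of rack above 0 m and (horizontal distance between trough and pad_left below 0.013 m and z of trough in the frame of pad_left below 0.006 m and contact force between trough and the fingers below 0.1 N and linear speed of trough below 0.03 m/s and angle between trough's own z axis and vertical below 0.1 rad and angle between the x axis of trough and the x axis of pad_left, either way round below 0.17 rad)) or (y of mixer in the frame of rack below 0 m and (horizontal distance between trough and pad_right below 0.013 m and z of trough in the frame of pad_right below 0.006 m and contact force between trough and the fingers below 0.1 N and linear speed of trough below 0.03 m/s and angle between trough's own z axis and vertical below 0.1 rad and angle between the x axis of trough and the x axis of pad_right, either way round below 0.17 rad))) and ((y of mixer in the frame of rack above 0 m and (horizontal distance between block and pad_right below 0.013 m and z of block in the frame of pad_right below 0.006 m and contact force between block and the fingers below 0.1 N and linear speed of block below 0.03 m/s and angle between block's own z axis and vertical below 0.1 rad and angle between the x axis of block and the x axis of pad_right, either way round below 0.17 rad)) or (y of mixer in the frame of rack below 0 m and (horizontal distance between block and pad_left below 0.013 m and z of block in the frame of pad_left below 0.006 m and contact force between block and the fingers below 0.1 N and linear speed of block below 0.03 m/s and angle between block's own z axis and vertical below 0.1 rad and angle between the x axis of block and the x axis of pad_left, either way round below 0.17 rad)))); the robot touches nothing.
It fails at once if the jar is tipped by more than 0.5 rad (angle between jar's own z axis and vertical above 0.5 rad).
It fails at once if the robot bumps the sample rack with more than 3 N (contact force between any of the arm, the fingers and rack above 3 N).
It also fails if it takes over 106 s, if anything falls off the work surface, if the arm or the gripper's body presses on something with over 40 N, if the wrist force passes 120 N, or if a joint passes its speed limit or range.

## Working session

There is one attempt and no reset: what is moved stays moved. The work goes in short steps, Python scripts to look and compute and a tool call to move; the robot and the scene stay as the last step left them, time stands still between calls to the robot, and variables do not carry over. Pictures are saved under pics/ and viewed, at most 14 in all, crops included, and the job is handed in when it is done.

Besides the shell and the picture viewer there is one more tool, called after ">>>" as name([rows], argument=value, ...), one row to a line, values as JSON. carry_out: Moves the arm, as the interface text tells. Its arguments: {"type":"object","properties":{"motion":{"type":"array","items":{"type":"array","items":{"type":"number"}}},"hand":{"type":"number"},"newtons":{"type":"number"}},"required":["motion"]}

```bash
mkdir -p pics
cat > h.py <<'E'
import numpy as np, cv2
from cell import arm
def snap(name, f=None):
    p=arm.camera(name)
    if f: cv2.imwrite('pics/'+f, p['color'][:,:,::-1])
    return p
def ray(p,uv):
    V=np.array(p['view']); R=V[:3,:3]; o=-R.T@V[:3,3]
    u,v=uv; d=np.array([(u-p['cx'])/p['fx'],-(v-p['cy'])/p['fy'],-1.])
    return o,R.T@d
def onz(p,uv,z):
    o,d=ray(p,uv); return o+d*(z-o[2])/d[2]
def proj(p,X):
    V=np.array(p['view']); c=V[:3,:3]@np.array(X,float)+V[:3,3]
    return np.array([p['cx']+p['fx']*c[0]/-c[2], p['cy']-p['fy']*c[1]/-c[2]])
E
python3 - <<'E'
from h import *
for n in('top','side'):
    p=snap(n,n+'0.png'); V=np.array(p['view'])
    print(n,[k for k in p],p['fx'],p['fy'],p['cx'],p['cy'],(-V[:3,:3].T@V[:3,3]).round(0),V[:3,:3].round(2).tolist())
    for t in 'trough block jar cover pad_left pad_mid pad_right rack mixer'.split():
        for r in arm.outline_of(p,t)[:3]: print(n,t,round(r['confidence'],2),r['box'],int(r['mask'].sum()))
s=arm.sense();print(s['clock'],s['position'],np.round(s['tool_rot'],3).tolist(),arm.grip_point_offset)
E
```

```text
top ['color', 'fx', 'fy', 'cx', 'cy', 'view', 'shot'] 461.75403720626065 461.75403720626065 251.62412024277063 195.84583004853928 [ 445.  -12. 1101.] [[-0.02, -1.0, -0.01], [0.99, -0.03, 0.12], [-0.12, -0.01, 0.99]]
top trough 0.64 [81.8, 185.1, 105.8, 227.9] 767
top block 0.57 [355.9, 253.1, 396.7, 286.3] 718
top jar 0.52 [398.5, 188.6, 425.0, 206.4] 360
top cover 0.75 [117.7, 266.8, 152.4, 297.4] 586
top pad_left 0.96 [177.9, 188.4, 212.2, 235.3] 1329
top pad_mid 0.89 [221.0, 184.0, 254.6, 228.1] 1326
top pad_right 0.74 [258.7, 179.5, 293.4, 222.0] 1317
top rack 0.78 [175.7, 126.1, 285.9, 178.2] 4801
top mixer 0.69 [347.6, 82.4, 410.3, 151.1] 2875
side ['color', 'fx', 'fy', 'cx', 'cy', 'view', 'shot'] 440.532359895372 440.532359895372 252.32403044758584 188.94787912097217 [  18. -536.  692.] [[0.7, -0.72, -0.0], [0.47, 0.46, 0.75], [-0.54, -0.52, 0.66]]
side trough 0.92 [139.2, 118.5, 168.1, 145.0] 563
side block 0.91 [288.3, 290.3, 321.7, 335.9] 1365
side jar 0.56 [383.6, 264.3, 411.3, 300.9] 755
side cover 0.73 [103.1, 171.7, 135.8, 189.2] 433
side pad_left 0.56 [182.9, 163.2, 233.9, 193.3] 840
side pad_mid 0.65 [211.7, 176.9, 263.4, 210.3] 900
side pad_right 0.86 [244.2, 196.4, 294.8, 229.4] 1043
side rack 0.71 [220.6, 126.3, 324.2, 197.2] 4043
side mixer 0.97 [377.2, 174.8, 457.1, 250.2] 3568
1.0 [269.48499469 536.04668594 208.88443367] [[-0.893, 0.449, -0.0], [0.449, 0.893, -0.0], [-0.0, -0.0, -1.0]] 18.700000000000003
```

```bash
python3 -c "
import cv2
for n in('top','side'):
    cv2.imwrite(f'pics/{n}0b.png',cv2.resize(cv2.imread(f'pics/{n}0.png'),(768,576),interpolation=cv2.INTER_CUBIC))"
```

```text
(no output)
```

View pics/top0b.png

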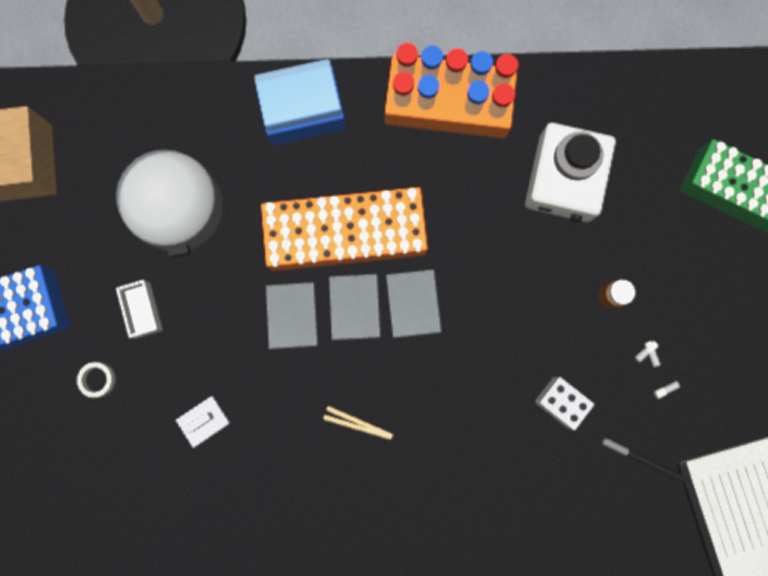

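View pics/side0b.png

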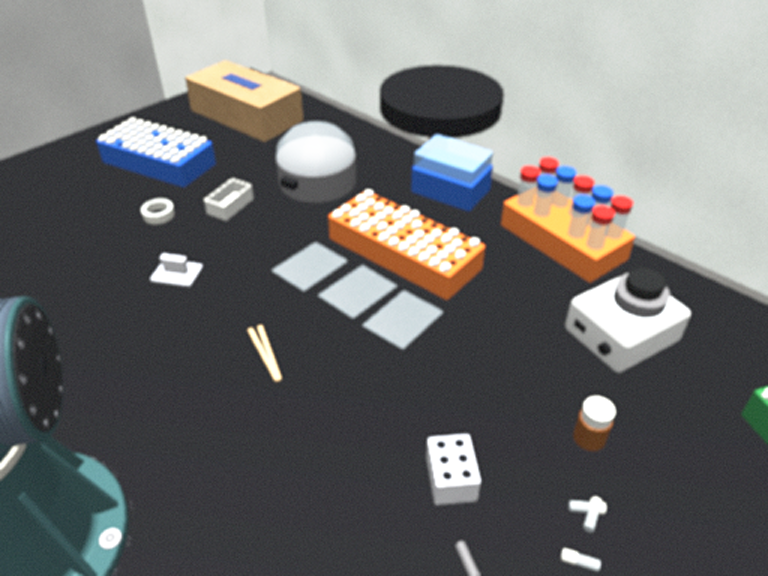

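```bash
cat > fit.py <<'E'
from h import *
from scipy.optimize import minimize
def box(l,w,z0,z1): return [[x,y,z] for x in(-l/2,l/2) for y in(-w/2,w/2) for z in(z0,z1)]
def cyl(d,z0,z1): return [[d/2*np.cos(a),d/2*np.sin(a),z] for a in np.arange(0,6.28,.3) for z in(z0,z1)]
M=dict(trough=[box(80,44,0,30)],block=[box(66,50,0,40)],jar=[cyl(40,0,42),cyl(36,42,60)],
 cover=[box(66,50,0,5),box(40,12,0,35)],pad=[box(100,76,0,2)],rack=[box(100,250,0,52)],mixer=[box(130,110,0,60),cyl(60,60,102)])
S=4
def raster(p,parts,q,z):
    im=np.zeros((384*S,512*S),np.uint8); c,s=np.cos(q[2]),np.sin(q[2])
    for P in parts:
        uv=np.array([proj(p,(q[0]+c*a-s*b,q[1]+s*a+c*b,z+e)) for a,b,e in P])
        h=cv2.convexHull(((uv+.5)*S).astype(np.float32))
        cv2.fillConvexPoly(im,np.round(h*16).astype(np.int32),1,shift=4)
    return im
def mask(p,t):
    r=arm.outline_of(p,t); 
    return r[0]['mask'] if r else None
def fit(views,t,q0=None,z=0,yaws=(-1.2,-.8,-.4,0,.4,.8,1.2,1.57)):
    """views: list of (picture, mask)"""
    parts=M[t.split('_')[0]]; h=max(e for P in parts for *_,e in P)
    big=[(p,cv2.resize(m.astype(np.uint8),None,fx=S,fy=S,interpolation=cv2.INTER_NEAREST)) for p,m in views]
    def cost(q):
        c=0
        for p,b in big:
            r=raster(p,parts,q,z); c+=1-(r&b).sum()/(r|b).sum()
        return c/len(big)
    if q0 is None:
        p,m=views[0]; v,u=np.nonzero(m); X=onz(p,(u.mean(),v.mean()),z+h/2); q0=[X[0],X[1],0]
        y=min(yaws,key=lambda y:cost([q0[0],q0[1],y])); q0[2]=y
    sx=np.array([[0,0,0],[8,0,0],[0,8,0],[0,0,.25]])+q0
    r=minimize(cost,q0,method='Nelder-Mead',options=dict(initial_simplex=sx,xatol=.1,fatol=1e-4,maxiter=150))
    return r.x.round(3),round(r.fun,3)
E
cat > m0.py <<'E'
from fit import *
T=arm.camera('top');D=arm.camera('side')
for t in 'trough block jar cover pad_left pad_mid pad_right rack mixer'.split():
    mt,ms=mask(T,t),mask(D,t); V=[v for v in((T,mt),(D,ms)) if v[1] is not None]
    print(t,'both',*fit(V,t),'| each',*[fit([v],t) for v in V])
E
python3 m0.py
```

```text
trough both [5.58805e+02 3.71551e+02 2.87000e-01] 0.066 | each (array([5.58393e+02, 3.72050e+02, 2.63000e-01]), np.float64(0.063)) (array([5.58605e+02, 3.69924e+02, 2.89000e-01]), np.float64(0.055))
block both [ 397.038 -287.171    0.869] 0.062 | each (array([ 396.899, -285.856,    0.863]), np.float64(0.053)) (array([ 396.253, -288.517,    0.86 ]), np.float64(0.052))
jar both [ 5.62962e+02 -3.76550e+02 -3.92000e-01] 0.113 | each (array([ 5.62142e+02, -3.75529e+02, -3.67000e-01]), np.float64(0.126)) (array([ 5.64041e+02, -3.76361e+02,  2.43000e-01]), np.float64(0.099))
cover both [380.425 275.243  -1.   ] 0.108 | each (array([380.512, 275.378,  -0.999]), np.float64(0.057)) (array([381.312, 273.618,  -0.989]), np.float64(0.152))
pad_left both [5.44855e+02 1.33641e+02 4.80000e-02] 0.054 | each (array([5.45014e+02, 1.34771e+02, 4.40000e-02]), np.float64(0.038)) (array([5.44717e+02, 1.32358e+02, 5.00000e-02]), np.float64(0.049))
pad_mid both [5.55792e+02 3.29660e+01 2.60000e-02] 0.051 | each (array([5.55787e+02, 3.35500e+01, 2.70000e-02]), np.float64(0.038)) (array([5.56015e+02, 3.21530e+01, 1.50000e-02]), np.float64(0.054))
pad_right both [566.763 376.947   0.58 ] 0.725 | each (array([566.763, 376.947,   0.58 ]), np.float64(0.449)) (array([ 5.5861e+02, -6.1382e+01,  6.7000e-02]), np.float64(0.05))
rack both [6.75597e+02 4.55420e+01 8.20000e-02] 0.513 | each (array([6.75572e+02, 4.55870e+01, 8.10000e-02]), np.float64(0.026)) (array([614.896, -23.864,  -0.926]), np.float64(0.724))
mixer both [ 7.59744e+02 -3.13617e+02 -2.79000e-01] 0.091 | each (array([ 7.56418e+02, -3.12012e+02, -3.03000e-01]), np.float64(0.074)) (array([ 757.183, -315.972,    1.566]), np.float64(0.161))
```

```bash
cat > go.py <<'E'
import sys; from h import *
# usage: go.py x y z yawY  -> shift in tool axes and turn
def go(x,y,z,ya):
    s=arm.sense(); R=np.array(s['tool_rot']); d=R.T@(np.array([x,y,z])-s['position'])
    cur=np.arctan2(R[1,1],R[0,1]); t=-(ya-cur); t=(t+np.pi)%(2*np.pi)-np.pi
    c,k=np.cos(-ya),0; ya_=ya
    Rt=np.array([[-np.sin(ya),np.cos(ya),0],[np.cos(ya),np.sin(ya),0],[0,0,-1.]])
    rv=cv2.Rodrigues(R.T@Rt)[0].ravel()
    print('t',round(s['clock'],2),'pos',np.round(s['position'],1),'ya',round(cur,3),'j6',round(s['joint_positions'][5],2),'shift',d.round(1),'rotvec',rv.round(3),'w',round(s['grip_width'],3))
if len(sys.argv)>4: go(*map(float,sys.argv[1:5]))
E
python3 go.py 558.8 371.3 100 1.856
python3 - <<'E'
from fit import *
T=arm.camera('top');D=arm.camera('side')
a,b=(T,mask(T,'pad_right')),(D,mask(D,'pad_right'))
q=[558.6,-61.4,.067]
print(fit([a,b],'pad_right',q),fit([a],'pad_right',q))
for t in('pad_left','pad_mid'):print(t,fit([(T,mask(T,t))],t))
print(fit([(T,mask(T,'rack'))],'rack'))
print(fit([(D,mask(D,'rack'))],'rack',[675,45,.08]))
E
```

```text
t 2.0 pos [269.5 536.1 208.9] ya 1.105 j6 -0.12 shift [-332.5  -17.3  108.9] rotvec [-0.    -0.    -0.751] w 0.999
(array([ 5.58863e+02, -6.13900e+01,  8.50000e-02]), np.float64(0.051)) (array([ 5.58785e+02, -6.02530e+01,  8.20000e-02]), np.float64(0.041))
pad_left (array([5.44447e+02, 1.34399e+02, 4.50000e-02]), np.float64(0.037))
pad_mid (array([5.55481e+02, 3.38230e+01, 1.80000e-02]), np.float64(0.038))
(array([6.75362e+02, 4.69630e+01, 7.60000e-02]), np.float64(0.046))
(array([6.76773e+02, 4.45340e+01, 6.90000e-02]), np.float64(0.053))
```

>>> carry_out([
  [-332, -17, 60, 0, 0, -0.75],
  [-332, -17, 90, 0, 0, -0.75],
  [-332.5, -17.3, 109, 0, 0, -0.75],
  [-332.5, -17.3, 109, 0, 0, -0.75],
  [-332.5, -17.3, 109, 0, 0, -0.75],
  [-332.5, -17.3, 109, 0, 0, -0.75],
  [-332.5, -17.3, 109, 0, 0, -0.75],
  [-332.5, -17.3, 109, 0, 0, -0.75],
  [-332.5, -17.3, 109, 0, 0, -0.75],
  [-332.5, -17.3, 109, 0, 0, -0.75],
], hand=1, newtons=30)

```text
clock: 3.65
position: [558.0, 372.2, 100.6]
tool_rot: [[-0.959, -0.282, 0.001], [-0.282, 0.959, 0.0], [-0.001, 0.0, -1.0]]
ft_force: [-0.7, -0.2, -0.4]
grip_width: 1.004
grip_force: 0.0
```

```bash
python3 go.py 558.8 371.3 4 1.856
python3 - <<'E'
from h import *
p=snap('top'); cv2.imwrite('pics/a.png',cv2.resize(p['color'][140:280,40:190,::-1],None,fx=4,fy=4))
print(proj(p,(558.8,371.3,100)),proj(p,(558.8,371.3,30)))
E
```

```text
t 3.65 pos [558.  372.2 100.6] ya 1.857 j6 -1.37 shift [-0.4 -1.1 96.6] rotvec [0.    0.001 0.001] w 1.004
[ 79.31643206 201.60944151] [ 90.68486874 204.71754916]
```

View pics/a.png

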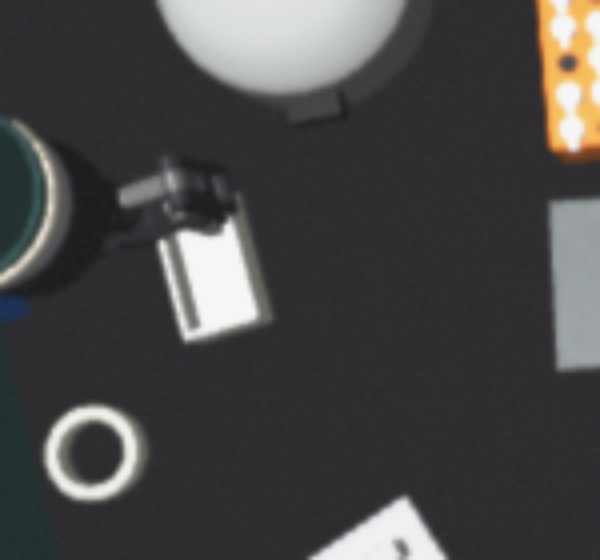

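Picture: fingers hover over the trough (crop ~(200,190) → pixel (90,188)), trough under them; lined up as expected. Descend and grip.

>>> carry_out([
  [0, 0, 40, 0, 0, 0],
  [0, 0, 75, 0, 0, 0],
  [0, 0, 92, 0, 0, 0],
  [0, 0, 96, 0, 0, 0],
  [0, 0, 96, 0, 0, 0],
])

```text
clock: 4.32
position: [559.4, 371.7, 4.7]
tool_rot: [[-0.96, -0.281, 0.001], [-0.281, 0.96, 0.001], [-0.001, 0.0, -1.0]]
ft_force: [-0.2, 0.2, 0.5]
grip_width: 1.001
grip_force: 0.0
```

>>> carry_out([
  [0, 0, 0, 0, 0, 0],
  [0, 0, 0, 0, 0, 0],
  [0, 0, 0, 0, 0, 0],
  [0, 0, 0, 0, 0, 0],
  [0, 0, 0, 0, 0, 0],
  [0, 0, 0, 0, 0, 0],
  [0, 0, 0, 0, 0, 0],
  [0, 0, 0, 0, 0, 0],
], hand=0, newtons=30)

```text
clock: 5.32
position: [559.4, 371.6, 5.2]
tool_rot: [[-0.96, -0.28, 0.001], [-0.28, 0.96, 0.001], [-0.001, 0.0, -1.0]]
ft_force: [-1.1, -1.0, 6.0]
grip_width: 0.483
grip_force: 29.5
```

>>> carry_out([
  [0, 0, -30, 0, 0, 0],
  [0, 0, -70, 0, 0, 0],
  [0, 0, -110, 0, 0, 0],
  [0, 0, -140, 0, 0, 0],
  [0, 0, -140, 0, 0, 0],
  [0, 0, -140, 0, 0, 0],
])

```text
clock: 6.08
position: [558.1, 370.9, 143.1]
tool_rot: [[-0.96, -0.28, -0.001], [-0.28, 0.96, -0.001], [0.001, -0.0, -1.0]]
ft_force: [0.2, -0.2, -1.6]
grip_width: 0.483
grip_force: 30.3
```

```bash
python3 go.py 558.8 -61.0 144 1.655
python3 - <<'E'
from h import *
p=snap('side'); cv2.imwrite('pics/b.png',cv2.resize(p['color'][0:200,60:260,::-1],None,fx=3,fy=3))
E
```

```text
t 6.08 pos [558.1 370.9 143.1] ya 1.855 j6 -1.37 shift [ 120.4 -414.8   -0.6] rotvec [-0.    -0.001  0.2  ] w 0.483
```

View pics/b.png

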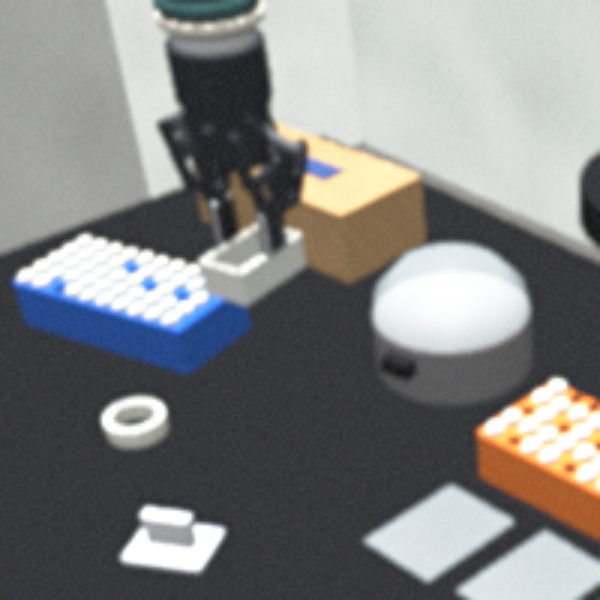

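Run:
```python
from fit import *
T=arm.camera('top');D=arm.camera('side')
for p in (T,D):
    m=mask(p,'trough'); print(None if m is None else (m.sum(),fit([(p,m)],'trough',[558,371,.285],z=138)))
```

```text
(np.int64(548), (array([5.55782e+02, 3.71915e+02, 3.26000e-01]), np.float64(0.502)))
(np.int64(559), (array([5.55571e+02, 3.67209e+02, 2.57000e-01]), np.float64(0.167)))
```

>>> carry_out([
  [50, -170, 0, 0, 0, 0.1],
  [120.2, -415, 0, 0, 0, 0.2],
  [120.2, -415, 0, 0, 0, 0.2],
  [120.2, -415, 0, 0, 0, 0.2],
  [120.2, -415, 0, 0, 0, 0.2],
  [120.2, -415, 0, 0, 0, 0.2],
  [120.2, -415, 0, 0, 0, 0.2],
  [120.2, -415, 0, 0, 0, 0.2],
  [120.2, -415, 0, 0, 0, 0.2],
  [120.2, -415, 0, 0, 0, 0.2],
  [120.2, -415, 0, 0, 0, 0.2],
])

```text
clock: 7.7
position: [559.7, -59.4, 143.8]
tool_rot: [[-0.996, -0.086, -0.0], [-0.086, 0.996, 0.0], [0.0, 0.0, -1.0]]
ft_force: [-0.3, 0.0, -0.1]
grip_width: 0.475
grip_force: 30.4
```

```bash
python3 go.py 558.8 -61.0 6.5 1.655
python3 - <<'E'
from fit import *
T=arm.camera('top');D=arm.camera('side')
for p in (T,D):
    m=mask(p,'trough'); print(None if m is None else (m.sum(),fit([(p,m)],'trough',[558,-61,.085],z=139)))
cv2.imwrite('pics/c.png',cv2.resize(D['color'][60:260,150:350,::-1],None,fx=3,fy=3))
E
```

```text
t 7.7 pos [559.7 -59.4 143.8] ya 1.657 j6 -1.89 shift [  1.   -1.6 137.3] rotvec [ 0.    -0.     0.002] w 0.475
(np.int64(216), (array([ 5.44601e+02, -5.49470e+01,  2.62000e-01]), np.float64(0.762)))
(np.int64(847), (array([ 5.58462e+02, -6.10570e+01,  6.30000e-02]), np.float64(0.181)))
```

View pics/c.png

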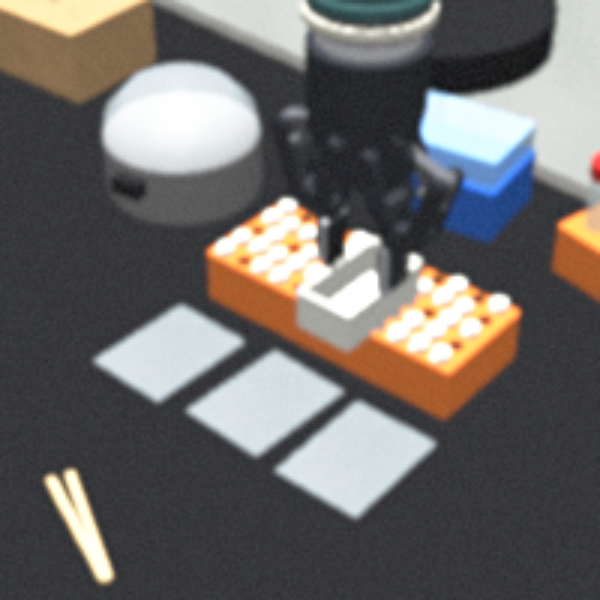

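The trough hangs level over the right-hand pad's area, well clear of the rack. Lower and release.

>>> carry_out([
  [0, 0, 50, 0, 0, 0],
  [0, 0, 95, 0, 0, 0],
  [0, 0, 122, 0, 0, 0],
  [0, 0, 131, 0, 0, 0],
  [0, 0, 135, 0, 0, 0],
  [0, 0, 137, 0, 0, 0],
  [0, 0, 137, 0, 0, 0],
  [0, 0, 137, 0, 0, 0],
])

```text
clock: 8.9
position: [560.3, -61.0, 7.7]
tool_rot: [[-0.996, -0.084, 0.001], [-0.084, 0.996, -0.0], [-0.001, -0.0, -1.0]]
ft_force: [0.4, -0.5, -0.7]
grip_width: 0.475
grip_force: 30.5
```

>>> carry_out([
  [0, 0, 0, 0, 0, 0],
  [0, 0, 0, 0, 0, 0],
  [0, 0, 0, 0, 0, 0],
  [0, 0, 0, 0, 0, 0],
  [0, 0, 0, 0, 0, 0],
], hand=0.85)

```text
clock: 9.52
position: [559.7, -60.8, 6.8]
tool_rot: [[-0.996, -0.084, -0.0], [-0.084, 0.996, -0.0], [0.0, -0.0, -1.0]]
ft_force: [-0.4, -0.4, -0.9]
grip_width: 0.848
grip_force: 0.0
```

>>> carry_out([
  [0, 0, -20, 0, 0, 0],
  [0, 0, -60, 0, 0, 0],
  [0, 0, -110, 0, 0, 0],
  [0, 0, -150, 0, 0, 0],
  [0, 0, -150, 0, 0, 0],
  [0, 0, -150, 0, 0, 0],
], hand=1)

```text
clock: 10.28
position: [559.2, -60.7, 156.4]
tool_rot: [[-0.996, -0.084, -0.001], [-0.084, 0.996, 0.0], [0.001, 0.0, -1.0]]
ft_force: [-0.3, -0.0, -0.2]
grip_width: 0.998
grip_force: 0.0
```

```bash
python3 go.py 397 -287 110 2.44
python3 - <<'E'
from fit import *
D=arm.camera('side')
print(fit([(D,mask(D,'trough'))],'trough',[559,-61,.085],z=2),'pad',fit([(D,mask(D,'pad_right'))],'pad',[559,-61,.085]))
E
```

```text
t 10.28 pos [559.2 -60.7 156.4] ya 1.655 j6 -1.89 shift [ 180.6 -211.9   46.5] rotvec [ 0.    -0.001 -0.785] w 0.998
(array([ 5.59793e+02, -6.19440e+01,  7.90000e-02]), np.float64(0.036)) pad (array([ 5.57595e+02, -6.43860e+01,  7.00000e-02]), np.float64(0.621))
```

```bash
python3 go.py 396.8 -287.2 100 -0.706
```

```text
t 10.43 pos [558.5 -60.5 155.3] ya 1.655 j6 -1.89 shift [ 180.  -212.3   55.7] rotvec [-0.003 -0.003  2.361] w 1.002
```

>>> carry_out([
  [60, -70, 0, 0, 0, 0.18],
  [120, -140, 0, 0, 0, 0.36],
  [180.4, -211.7, 0, 0, 0, 0.54],
  [180.4, -211.7, 0, 0, 0, 0.72],
  [180.4, -211.7, 0, 0, 0, 0.9],
  [180.4, -211.7, 0, 0, 0, 1.08],
  [180.4, -211.7, 0, 0, 0, 1.26],
  [180.4, -211.7, 0, 0, 0, 1.44],
  [180.4, -211.7, 0, 0, 0, 1.62],
  [180.4, -211.7, 20, 0, 0, 1.8],
  [180.4, -211.7, 40, 0, 0, 1.98],
  [180.4, -211.7, 57, 0, 0, 2.16],
], hand=1)

```text
clock: 11.92
position: [397.0, -286.2, 98.1]
tool_rot: [[0.489, 0.872, -0.002], [0.872, -0.489, 0.002], [0.001, -0.003, -1.0]]
ft_force: [-0.0, 0.2, 0.2]
grip_width: 0.999
grip_force: 0.0
```

>>> carry_out([
  [0, 0, 0, 0, 0, 0.18],
  [0, 0, 0, 0, 0, 0.201],
  [0, 0, 0, 0, 0, 0.201],
  [0, 0, 0, 0, 0, 0.201],
])

```text
clock: 12.42
position: [397.8, -287.0, 100.0]
tool_rot: [[0.647, 0.762, -0.0], [0.762, -0.647, -0.0], [-0.0, 0.0, -1.0]]
ft_force: [-0.7, 0.8, 0.3]
grip_width: 1.002
grip_force: 0.0
```

```bash
python3 go.py 396.8 -287.2 8 -0.706
```

```text
t 12.43 pos [ 397.8 -287.   100. ] ya -0.704 j6 -0.06 shift [-0.8 -0.7 92. ] rotvec [0.    0.    0.002] w 1.002
```

>>> carry_out([
  [0, 0, 40, 0, 0, 0],
  [0, 0, 75, 0, 0, 0],
  [0, 0, 89, 0, 0, 0],
  [0, 0, 92, 0, 0, 0],
  [0, 0, 92, 0, 0, 0],
])

```text
clock: 13.05
position: [398.4, -287.5, 8.6]
tool_rot: [[0.649, 0.761, 0.001], [0.761, -0.649, -0.001], [-0.0, 0.001, -1.0]]
ft_force: [0.2, -0.2, 0.3]
grip_width: 1.002
grip_force: 0.0
```

>>> carry_out([
  [0, 0, 0, 0, 0, 0],
  [0, 0, 0, 0, 0, 0],
  [0, 0, 0, 0, 0, 0],
  [0, 0, 0, 0, 0, 0],
  [0, 0, 0, 0, 0, 0],
  [0, 0, 0, 0, 0, 0],
  [0, 0, 0, 0, 0, 0],
  [0, 0, 0, 0, 0, 0],
], hand=0, newtons=60)

```text
clock: 14.05
position: [398.1, -287.2, 9.1]
tool_rot: [[0.649, 0.761, 0.001], [0.761, -0.649, -0.001], [-0.0, 0.001, -1.0]]
ft_force: [-1.5, 2.0, 10.2]
grip_width: 0.56
grip_force: 60.4
```

>>> carry_out([
  [0, 0, -30, 0, 0, 0],
  [0, 0, -70, 0, 0, 0],
  [0, 0, -110, 0, 0, 0],
  [0, 0, -140, 0, 0, 0],
  [0, 0, -140, 0, 0, 0],
  [0, 0, -140, 0, 0, 0],
])

```text
clock: 14.8
position: [397.1, -286.2, 147.0]
tool_rot: [[0.649, 0.761, -0.001], [0.761, -0.649, 0.001], [-0.0, -0.002, -1.0]]
ft_force: [-0.6, 0.2, -2.3]
grip_width: 0.556
grip_force: 64.1
```

```bash
python3 go.py 544.8 133.6 148 -1.524;  python3 - <<'E'
from fit import *
D=arm.camera('side')
m=mask(D,'block');print(m.sum(),fit([(D,m)],'block',[397,-287,.865],z=140))
E
```

```text
t 14.8 pos [ 397.1 -286.2  147. ] ya -0.706 j6 -0.06 shift [ 415.3 -159.9   -0.8] rotvec [-0.001  0.001  0.818] w 0.556
1521 (array([ 395.065, -289.772,    0.748]), np.float64(0.141))
```

>>> carry_out([
  [50, -19, 0, 0, 0, 0.1],
  [100, -38, 0, 0, 0, 0.2],
  [155, -60, 0, 0, 0, 0.3],
  [210, -81, 0, 0, 0, 0.4],
  [265, -102, 0, 0, 0, 0.5],
  [320, -123, 0, 0, 0, 0.6],
  [370, -142, 0, 0, 0, 0.7],
  [414.8, -159.8, 0, 0, 0, 0.818],
  [414.8, -159.8, 0, 0, 0, 0.818],
  [414.8, -159.8, 0, 0, 0, 0.818],
  [414.8, -159.8, 0, 0, 0, 0.818],
])

```text
clock: 16.27
position: [544.4, 131.2, 147.2]
tool_rot: [[0.999, 0.046, -0.002], [0.046, -0.999, -0.001], [-0.002, 0.001, -1.0]]
ft_force: [0.3, -0.3, -2.8]
grip_width: 0.558
grip_force: 64.1
```

```bash
python3 go.py 544.8 133.6 10.5 -1.524;  python3 - <<'E'
from fit import *
D=arm.camera('side')
m=mask(D,'block');print(m.sum(),fit([(D,m)],'block',[545,133,.047],z=140))
cv2.imwrite('pics/d.png',cv2.resize(D['color'][30:230,120:320,::-1],None,fx=3,fy=3))
E
```

```text
t 16.27 pos [544.4 131.2 147.2] ya -1.525 j6 1.64 shift [  0.8  -2.5 136.6] rotvec [ 0.001  0.002 -0.001] w 0.558
733 (array([5.40785e+02, 1.29224e+02, 5.00000e-02]), np.float64(0.226))
```

View pics/d.png

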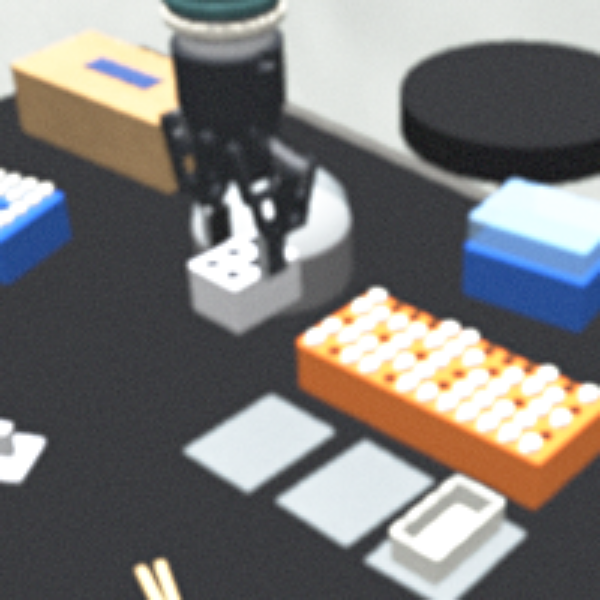

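The block hangs over the left pad's area; the trough sits centred on the right pad. Lower the block.

>>> carry_out([
  [2, -0.6, 50, 0, 0, 0],
  [2, -0.6, 95, 0, 0, 0],
  [2, -0.6, 120, 0, 0, 0],
  [2, -0.6, 128, 0, 0, 0],
  [2, -0.6, 133, 0, 0, 0],
  [2, -0.6, 136, 0, 0, 0],
  [2, -0.6, 137.5, 0, 0, 0],
  [2, -0.6, 137.5, 0, 0, 0],
  [2, -0.6, 137.5, 0, 0, 0],
])

```text
clock: 17.5
position: [548.1, 133.2, 11.2]
tool_rot: [[0.999, 0.047, 0.002], [0.047, -0.999, -0.0], [0.002, 0.0, -1.0]]
ft_force: [-0.1, -0.2, 3.1]
grip_width: 0.56
grip_force: 64.9
```

>>> carry_out([
  [0, 0, 0, 0, 0, 0],
  [0, 0, 0, 0, 0, 0],
  [0, 0, 0, 0, 0, 0],
  [0, 0, 0, 0, 0, 0],
  [0, 0, 0, 0, 0, 0],
], hand=0.9)

```text
clock: 18.12
position: [547.2, 133.1, 10.3]
tool_rot: [[0.999, 0.047, -0.0], [0.047, -0.999, -0.0], [-0.0, 0.0, -1.0]]
ft_force: [-0.9, -1.0, 0.8]
grip_width: 0.898
grip_force: 0.0
```

>>> carry_out([
  [0, 0, -20, 0, 0, 0],
  [0, 0, -60, 0, 0, 0],
  [0, 0, -110, 0, 0, 0],
  [0, 0, -150, 0, 0, 0],
  [0, 0, -150, 0, 0, 0],
  [0, 0, -150, 0, 0, 0],
])

```text
clock: 18.88
position: [546.7, 133.0, 159.9]
tool_rot: [[0.999, 0.047, -0.001], [0.047, -0.999, -0.0], [-0.001, 0.0, -1.0]]
ft_force: [0.2, 0.2, -0.8]
grip_width: 0.9
grip_force: 0.0
```

```bash
python3 go.py 563 -376 160 0;  python3 - <<'E'
from fit import *
T=arm.camera('top');D=arm.camera('side')
for p in (T,D):
    m=mask(p,'block');print(m.sum(),fit([(p,m)],'block',[545,133,.047],z=2))
E
```

```text
t 18.88 pos [546.7 133.  159.9] ya -1.524 j6 1.64 shift [ -7.5 509.2  -0. ] rotvec [-0.000e+00  1.000e-03 -1.524e+00] w 0.9
247 (array([532.279, 119.828,   0.877]), np.float64(0.633))
758 (array([5.47078e+02, 1.32420e+02, 8.00000e-02]), np.float64(0.054))
```

>>> carry_out([
  [-1, 60, 0, 0, 0, 0],
  [-2, 120, 0, 0, 0, 0],
  [-3, 180, 0, 0, 0, 0],
  [-4, 240, 0, 0, 0, 0],
  [-5, 300, 0, 0, 0, 0],
  [-6, 360, 0, 0, 0, 0],
  [-7, 420, 0, 0, 0, 0],
  [-7.5, 480, 0, 0, 0, 0],
  [-7.5, 509.2, 20, 0, 0, 0],
  [-7.5, 509.2, 40, 0, 0, 0],
  [-7.5, 509.2, 60, 0, 0, 0],
  [-7.5, 509.2, 60, 0, 0, 0],
])

```text
clock: 20.58
position: [561.8, -374.6, 97.5]
tool_rot: [[0.999, 0.046, -0.005], [0.047, -0.999, 0.004], [-0.004, -0.004, -1.0]]
ft_force: [-0.2, 0.2, -0.3]
grip_width: 0.9
grip_force: 0.0
```

```bash
python3 go.py 563 -376.2 8 -1.524
python3 - <<'E'
from fit import *
p=arm.camera('top');m=mask(p,'block')
print(fit([(p,m)],'block',[547,132.5,.05],z=2)); m=mask(p,'trough'); print(fit([(p,m)],'trough',[559,-61,.08],z=2))
cv2.imwrite('pics/e.png',cv2.resize(p['color'][120:260,320:470,::-1],None,fx=4,fy=4))
E
```

```text
t 20.57 pos [ 561.8 -374.6   97.5] ya -1.524 j6 0.83 shift [ 1.6  2.  89.4] rotvec [-0.004  0.004 -0.   ] w 0.9
(array([5.47331e+02, 1.34272e+02, 3.70000e-02]), np.float64(0.075))
(array([ 5.59658e+02, -5.98970e+01,  7.80000e-02]), np.float64(0.097))
```

View pics/e.png

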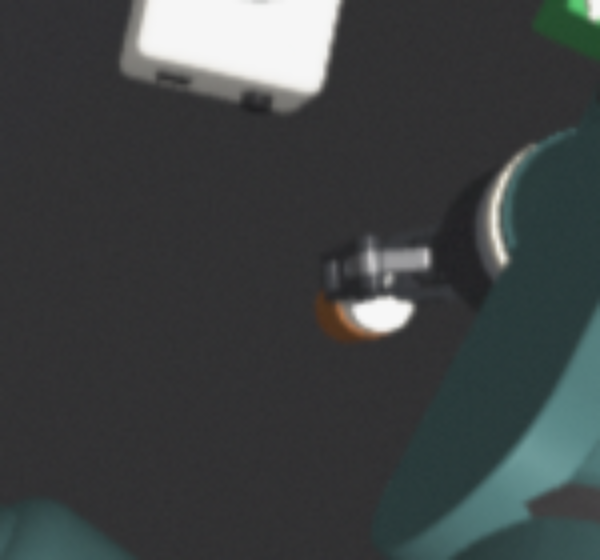

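The jar shows under the gripper (crop (365,315) → pixel ~(411,199)), roughly as projected. Descend.

>>> carry_out([
  [0, 0, 35, 0, 0, 0],
  [0, 0, 65, 0, 0, 0],
  [0, 0, 85, 0, 0, 0],
  [0, 0, 92, 0, 0, 0],
  [0, 0, 92, 0, 0, 0],
])

```text
clock: 21.35
position: [563.9, -376.1, 8.8]
tool_rot: [[0.999, 0.047, 0.0], [0.047, -0.999, -0.0], [0.0, 0.0, -1.0]]
ft_force: [-0.3, 1.0, 1.4]
grip_width: 0.9
grip_force: 0.0
```

>>> carry_out([
  [0, 0, 0, 0, 0, 0],
  [0, 0, 0, 0, 0, 0],
  [0, 0, 0, 0, 0, 0],
  [0, 0, 0, 0, 0, 0],
  [0, 0, 0, 0, 0, 0],
  [0, 0, 0, 0, 0, 0],
  [0, 0, 0, 0, 0, 0],
  [0, 0, 0, 0, 0, 0],
], hand=0, newtons=45)

```text
clock: 22.35
position: [564.2, -376.4, 9.8]
tool_rot: [[0.999, 0.047, 0.001], [0.047, -0.999, -0.001], [0.001, 0.001, -1.0]]
ft_force: [-1.8, 1.2, 5.2]
grip_width: 0.444
grip_force: 44.6
```

>>> carry_out([
  [0, 0, -25, 0, 0, 0],
  [0, 0, -60, 0, 0, 0],
  [0, 0, -100, 0, 0, 0],
  [0, 0, -130, 0, 0, 0],
  [0, 0, -140, 0, 0, 0],
  [0, 0, -140, 0, 0, 0],
])

```text
clock: 23.1
position: [563.7, -375.9, 148.6]
tool_rot: [[0.999, 0.047, 0.0], [0.047, -0.999, -0.001], [0.0, 0.001, -1.0]]
ft_force: [0.4, 0.5, -0.7]
grip_width: 0.439
grip_force: 45.4
```

```bash
python3 go.py 555.8 33.0 148 -1.546;  python3 - <<'E'
from fit import *
D=arm.camera('side')
m=mask(D,'jar');print(m.sum(),fit([(D,m)],'jar',[563,-376,0],z=140))
cv2.imwrite('pics/f.png',cv2.resize(D['color'][130:290,330:490,::-1],None,fx=3,fy=3))
E
```

```text
t 23.1 pos [ 563.7 -375.9  148.6] ya -1.524 j6 0.83 shift [ 1.130e+01 -4.088e+02  4.000e-01] rotvec [ 0.001 -0.     0.022] w 0.439
962 (array([ 5.60509e+02, -3.76504e+02,  1.70000e-02]), np.float64(0.056))
```

View pics/f.png

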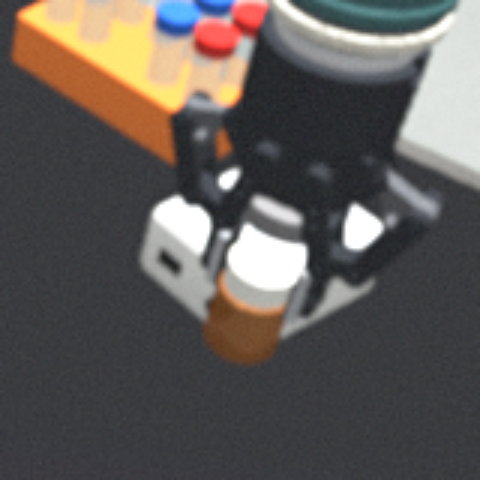

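Jar is held upright. Carry to the middle pad.

>>> carry_out([
  [1, -40, 0, 0, 0, 0.022],
  [2, -90, 0, 0, 0, 0.022],
  [4, -145, 0, 0, 0, 0.022],
  [6, -200, 0, 0, 0, 0.022],
  [8, -255, 0, 0, 0, 0.022],
  [9, -310, 0, 0, 0, 0.022],
  [10, -360, 0, 0, 0, 0.022],
  [12.3, -395, 0, 0, 0, 0.022],
  [12.3, -408.8, 0, 0, 0, 0.022],
  [12.3, -408.8, 0, 0, 0, 0.022],
  [12.3, -408.8, 0, 0, 0, 0.022],
  [12.3, -408.8, 0, 0, 0, 0.022],
])

```text
clock: 24.7
position: [556.9, 31.8, 148.3]
tool_rot: [[1.0, 0.023, -0.0], [0.023, -1.0, -0.0], [-0.0, 0.0, -1.0]]
ft_force: [0.2, -0.7, -0.7]
grip_width: 0.441
grip_force: 45.6
```

```bash
python3 go.py 556.8 33.0 10.5 -1.546;  python3 - <<'E'
from fit import *
D=arm.camera('side')
m=mask(D,'jar');print(m.sum(),fit([(D,m)],'jar',[556,33,0],z=140))
E
```

```text
t 24.7 pos [556.9  31.8 148.3] ya -1.548 j6 1.48 shift [ -0.   -1.3 137.8] rotvec [ 0.     0.    -0.002] w 0.441
442 (array([5.53452e+02, 3.14000e+01, 1.61000e-01]), np.float64(0.25))
```

>>> carry_out([
  [0, -0.5, 45, 0, 0, 0],
  [0, -0.5, 90, 0, 0, 0],
  [0, -0.5, 118, 0, 0, 0],
  [0, -0.5, 128, 0, 0, 0],
  [0, -0.5, 133, 0, 0, 0],
  [0, -0.5, 136, 0, 0, 0],
  [0, -0.5, 137.5, 0, 0, 0],
  [0, -0.5, 137.5, 0, 0, 0],
  [0, -0.5, 137.5, 0, 0, 0],
])

```text
clock: 25.92
position: [557.6, 33.5, 11.8]
tool_rot: [[1.0, 0.025, 0.002], [0.025, -1.0, -0.0], [0.002, 0.0, -1.0]]
ft_force: [-0.8, 0.0, 6.8]
grip_width: 0.441
grip_force: 46.2
```

>>> carry_out([
  [0, 0, 0, 0, 0, 0],
  [0, 0, 0, 0, 0, 0],
  [0, 0, 0, 0, 0, 0],
  [0, 0, 0, 0, 0, 0],
  [0, 0, 0, 0, 0, 0],
], hand=0.75)

```text
clock: 26.55
position: [556.7, 33.5, 10.8]
tool_rot: [[1.0, 0.025, -0.0], [0.025, -1.0, -0.0], [-0.0, 0.0, -1.0]]
ft_force: [-0.0, 0.2, -0.1]
grip_width: 0.75
grip_force: 0.0
```

>>> carry_out([
  [0, 0, -20, 0, 0, 0],
  [0, 0, -60, 0, 0, 0],
  [0, 0, -110, 0, 0, 0],
  [0, 0, -150, 0, 0, 0],
  [0, 0, -150, 0, 0, 0],
  [0, 0, -150, 0, 0, 0],
])

```text
clock: 27.3
position: [556.2, 33.6, 160.3]
tool_rot: [[1.0, 0.025, -0.001], [0.025, -1.0, -0.0], [-0.001, 0.0, -1.0]]
ft_force: [-0.9, 0.4, 0.0]
grip_width: 0.748
grip_force: 0.0
```

```bash
python3 go.py 380.5 275.0 110 0.573;  python3 - <<'E'
from fit import *
p=arm.camera('top');D=arm.camera('side')
m=mask(D,'jar');print('jar',m.sum(),fit([(D,m)],'jar',[556,33,0],z=2))
for c in (p,D):
  for r in arm.outline_of(c,'cover')[:1]: print(r['confidence'],r['mask'].sum(),fit([(c,r['mask'])],'cover',[380.5,275,-1]))
s=arm.sense();print(s['joint_positions'])
E
```

```text
t 27.3 pos [556.2  33.6 160.3] ya -1.546 j6 1.48 shift [-169.6 -245.7   50.5] rotvec [-1.000e-03  1.000e-03 -2.119e+00] w 0.748
jar 460 (array([5.55549e+02, 3.23750e+01, 7.60000e-02]), np.float64(0.049))
0.7 281 (array([379.661, 279.573,  -0.961]), np.float64(0.554))
0.89 474 (array([381.207, 271.94 ,  -1.004]), np.float64(0.079))
[-6.36739668e-02  3.49053862e-01  1.66136204e+00 -6.93348596e-05
  1.13377407e+00  1.48237985e+00]
```

>>> carry_out([
  [-30, -40, 0, 0, 0, -0.18],
  [-60, -85, 0, 0, 0, -0.36],
  [-95, -135, 0, 0, 0, -0.54],
  [-130, -185, 0, 0, 0, -0.72],
  [-169.5, -245, 0, 0, 0, -0.9],
  [-169.5, -245, 0, 0, 0, -1.08],
  [-169.5, -245, 0, 0, 0, -1.26],
  [-169.5, -245, 0, 0, 0, -1.44],
  [-169.5, -245, 15, 0, 0, -1.62],
  [-169.5, -245, 30, 0, 0, -1.8],
  [-169.5, -245, 50, 0, 0, -1.98],
  [-169.5, -245, 50, 0, 0, -2.12],
], hand=0.7)

```text
clock: 29.05
position: [379.7, 273.4, 108.9]
tool_rot: [[-0.547, 0.837, -0.004], [0.837, 0.547, -0.002], [0.0, -0.004, -1.0]]
ft_force: [-0.1, 0.4, 0.5]
grip_width: 0.704
grip_force: 0.0
```

>>> carry_out([
  [0, 0, 0, 0, 0, 0],
  [0, 0, 0, 0, 0, 0],
])

```text
clock: 29.3
position: [381.3, 274.3, 110.8]
tool_rot: [[-0.541, 0.841, -0.0], [0.841, 0.541, -0.0], [-0.0, -0.0, -1.0]]
ft_force: [-0.5, -0.9, 0.5]
grip_width: 0.703
grip_force: 0.0
```

```bash
python3 go.py 380.7 274.3 10 0.571;  python3 - <<'E'
from fit import *
D=arm.camera('side');p=arm.camera('top')
cv2.imwrite('pics/g.png',np.hstack([cv2.resize(D['color'][90:230,60:190,::-1],None,fx=3,fy=3),cv2.resize(p['color'][180:320,80:210,::-1],None,fx=3,fy=3)]))
E
```

```text
t 29.3 pos [381.3 274.3 110.8] ya 0.571 j6 -0.09 shift [  0.4  -0.5 100.8] rotvec [-0.  0.  0.] w 0.703
```

View pics/g.png

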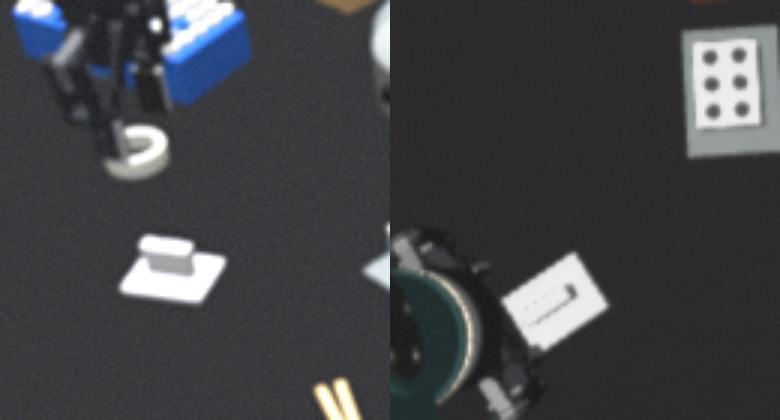

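The block sits centred on the left pad (top crop (725,85)); fingers straddle the cover's handle crosswise. Descend.

>>> carry_out([
  [0, 0, 40, 0, 0, 0],
  [0, 0, 75, 0, 0, 0],
  [0, 0, 94, 0, 0, 0],
  [0, 0, 100, 0, 0, 0],
  [0, 0, 100, 0, 0, 0],
])

```text
clock: 30.02
position: [381.4, 274.4, 11.1]
tool_rot: [[-0.543, 0.84, 0.0], [0.84, 0.543, -0.0], [-0.0, 0.0, -1.0]]
ft_force: [-0.5, -1.0, -0.5]
grip_width: 0.702
grip_force: 0.0
```

>>> carry_out([
  [0, 0, 0, 0, 0, 0],
  [0, 0, 0, 0, 0, 0],
  [0, 0, 0, 0, 0, 0],
  [0, 0, 0, 0, 0, 0],
  [0, 0, 0, 0, 0, 0],
  [0, 0, 0, 0, 0, 0],
  [0, 0, 0, 0, 0, 0],
  [0, 0, 0, 0, 0, 0],
], hand=0, newtons=40)

```text
clock: 31.02
position: [381.5, 274.3, 11.3]
tool_rot: [[-0.543, 0.84, 0.0], [0.84, 0.543, 0.0], [-0.0, 0.0, -1.0]]
ft_force: [-0.8, -0.3, 6.6]
grip_width: 0.111
grip_force: 39.8
```

>>> carry_out([
  [0, 0, -30, 0, 0, 0],
  [0, 0, -70, 0, 0, 0],
  [0, 0, -110, 0, 0, 0],
  [0, 0, -130, 0, 0, 0],
  [0, 0, -130, 0, 0, 0],
  [0, 0, -130, 0, 0, 0],
])

```text
clock: 31.78
position: [380.5, 273.8, 139.9]
tool_rot: [[-0.543, 0.84, -0.001], [0.84, 0.543, -0.001], [0.0, -0.002, -1.0]]
ft_force: [0.3, -0.3, -1.4]
grip_width: 0.11
grip_force: 39.0
```

```bash
python3 go.py 547.3 133.2 141 1.625;  python3 - <<'E'
from fit import *
D=arm.camera('side');T=arm.camera('top')
for p in(D,T):
  m=mask(p,'cover');
  if m is not None: print(m.sum(),fit([(p,m)],'cover',[381,274,-1],z=130))
for p in(D,T):
  m=mask(p,'block'); print('block',m.sum(),fit([(p,m)],'block',[547,133,.05],z=2))
  m=mask(p,'jar'); print('jar',m.sum(),fit([(p,m)],'jar',[556,33,0],z=2))
E
```

```text
t 31.77 pos [380.5 273.8 139.9] ya 0.574 j6 -0.1 shift [-208.7   63.7   -1.2] rotvec [-1.000e-03 -1.000e-03 -1.051e+00] w 0.11
486 (array([379.626, 271.106,  -1.016]), np.float64(0.166))
443 (array([381.893, 270.366,  -1.018]), np.float64(0.456))
block 751 (array([5.47301e+02, 1.33380e+02, 5.70000e-02]), np.float64(0.055))
jar 435 (array([5.54571e+02, 3.15250e+01, 2.11000e-01]), np.float64(0.095))
block 673 (array([5.46763e+02, 1.33770e+02, 5.40000e-02]), np.float64(0.069))
jar 256 (array([5.55464e+02, 3.45880e+01, 1.74000e-01]), np.float64(0.059))
```

>>> carry_out([
  [-30, 9, 0, 0, 0, -0.13],
  [-65, 20, 0, 0, 0, -0.27],
  [-100, 31, 0, 0, 0, -0.4],
  [-140, 43, 0, 0, 0, -0.55],
  [-180, 55, 0, 0, 0, -0.7],
  [-208.3, 64, 0, 0, 0, -0.85],
  [-208.3, 64, 0, 0, 0, -0.98],
  [-208.3, 64, 0, 0, 0, -1.048],
  [-208.3, 64, 0, 0, 0, -1.048],
  [-208.3, 64, 0, 0, 0, -1.048],
  [-208.3, 64, 0, 0, 0, -1.048],
  [-208.3, 64, 0, 0, 0, -1.048],
])

```text
clock: 33.67
position: [548.1, 134.2, 140.9]
tool_rot: [[-0.999, -0.051, -0.0], [-0.051, 0.999, -0.0], [0.0, -0.0, -1.0]]
ft_force: [-0.2, -0.2, -1.2]
grip_width: 0.106
grip_force: 39.0
```

```bash
python3 go.py 546.8 133.5 53 1.621;  python3 - <<'E'
from fit import *
D=arm.camera('side');T=arm.camera('top')
m=mask(D,'cover'); print(m.sum(),fit([(D,m)],'cover',[547,133,.05],z=130.5))
cv2.imwrite('pics/i.png',np.hstack([cv2.resize(D['color'][70:210,140:270,::-1],None,fx=3,fy=3),cv2.resize(T['color'][130:270,130:260,::-1],None,fx=3,fy=3)]))
E
```

```text
t 33.67 pos [548.1 134.2 140.9] ya 1.622 j6 -1.5 shift [ 1.3 -0.6 87.9] rotvec [-0.    -0.     0.001] w 0.106
430 (array([5.47123e+02, 1.31497e+02, 1.49000e-01]), np.float64(0.191))
```

View pics/i.png

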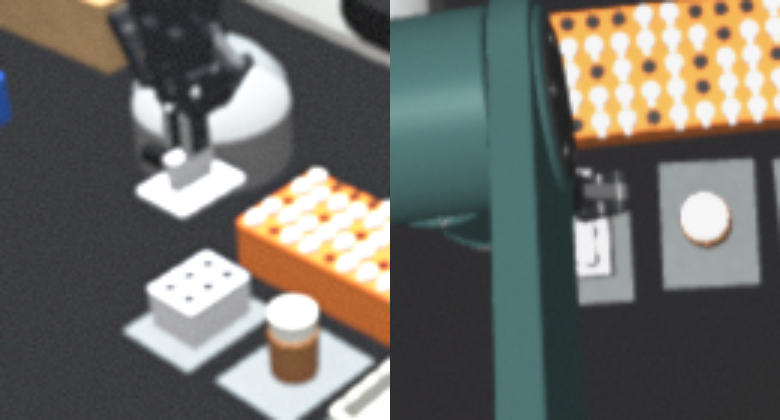

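The cover hangs level and square above the block. Lower slowly.

>>> carry_out([
  [1, -0.5, 30, 0, 0, 0],
  [1, -0.5, 55, 0, 0, 0],
  [1, -0.5, 72, 0, 0, 0],
  [1, -0.5, 80, 0, 0, 0],
  [1, -0.5, 84, 0, 0, 0],
  [1, -0.5, 86, 0, 0, 0],
  [1, -0.5, 87, 0, 0, 0],
  [1, -0.5, 87, 0, 0, 0],
  [1, -0.5, 87, 0, 0, 0],
])

```text
clock: 34.95
position: [547.3, 133.5, 54.2]
tool_rot: [[-0.999, -0.051, 0.0], [-0.051, 0.999, -0.0], [-0.0, -0.0, -1.0]]
ft_force: [-0.5, 0.6, -1.7]
grip_width: 0.106
grip_force: 39.1
```

```bash
python3 go.py 546.8 133.5 53 1.621;  python3 - <<'E'
from fit import *
D=arm.camera('side')
m=mask(D,'cover'); print(m.sum(),fit([(D,m)],'cover',[547,133,.05],z=43))
m=mask(D,'block'); print(m.sum(),fit([(D,m)],'block',[547,133,.05],z=2))
cv2.imwrite('pics/j.png',cv2.resize(D['color'][110:210,160:260,::-1],None,fx=5,fy=5,interpolation=2))
E
```

```text
t 34.95 pos [547.3 133.5  54.2] ya 1.622 j6 -1.51 shift [ 0.5 -0.   1.2] rotvec [-0.     0.     0.001] w 0.106
430 (array([5.46900e+02, 1.33083e+02, 3.80000e-02]), np.float64(0.151))
368 (array([5.46730e+02, 1.30252e+02, 2.40000e-01]), np.float64(0.527))
```

View pics/j.png

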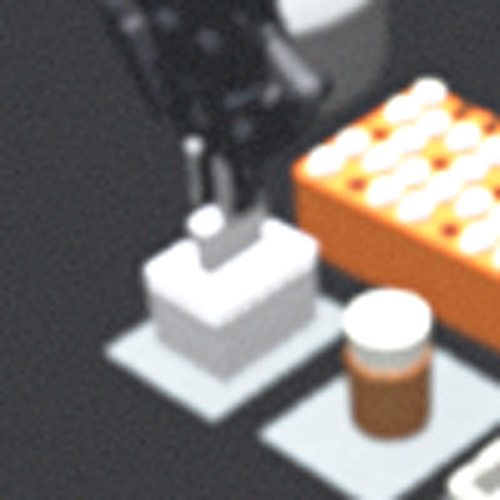

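Cover plate lies flush over the block, edges even. Lower the last millimetre, release gently, retreat up.

>>> carry_out([
  [0, 0, 0.8, 0, 0, 0],
  [0, 0, 0.8, 0, 0, 0],
])

```text
clock: 35.35
position: [547.3, 133.3, 53.4]
tool_rot: [[-0.999, -0.051, 0.0], [-0.051, 0.999, -0.0], [-0.0, -0.0, -1.0]]
ft_force: [-0.4, -2.4, 3.0]
grip_width: 0.108
grip_force: 39.9
```

>>> carry_out([
  [0, 0, 0, 0, 0, 0],
  [0, 0, 0, 0, 0, 0],
  [0, 0, 0, 0, 0, 0],
  [0, 0, 0, 0, 0, 0],
  [0, 0, 0, 0, 0, 0],
], hand=0.5)

```text
clock: 35.98
position: [547.1, 133.5, 53.0]
tool_rot: [[-0.999, -0.051, -0.0], [-0.051, 0.999, -0.0], [0.0, -0.0, -1.0]]
ft_force: [-0.1, 0.4, -0.3]
grip_width: 0.499
grip_force: 0.0
```

>>> carry_out([
  [0, 0, -15, 0, 0, 0],
  [0, 0, -50, 0, 0, 0],
  [0, 0, -100, 0, 0, 0],
  [0, 0, -140, 0, 0, 0],
  [100, 100, -140, 0, 0, 0],
  [150, 150, -140, 0, 0, 0],
  [150, 150, -140, 0, 0, 0],
  [150, 150, -140, 0, 0, 0],
  [150, 150, -140, 0, 0, 0],
  [150, 150, -140, 0, 0, 0],
])

```text
clock: 37.22
position: [390.6, 275.5, 193.8]
tool_rot: [[-0.999, -0.051, 0.002], [-0.051, 0.999, 0.0], [-0.002, 0.0, -1.0]]
ft_force: [0.5, -0.4, 0.3]
grip_width: 0.495
grip_force: 0.0
```

Run:
```python
from fit import *
D=arm.camera('side');T=arm.camera('top')
Z=dict(cover=42,block=2,trough=2,jar=2);Q=dict(cover=[547,133,.05],block=[547,133,.05],trough=[559,-61,.08],jar=[556,33,0])
for n,p in(('side',D),('top',T)):
  for t in Z:
    m=mask(p,t)
    if m is not None: print(n,t,m.sum(),*fit([(p,m)],t,Q[t],z=Z[t]))
cv2.imwrite('pics/k.png',np.hstack([cv2.resize(D['color'][110:250,160:300,::-1],None,fx=2.8,fy=2.8),cv2.resize(T['color'][130:270,165:305,::-1],None,fx=2.8,fy=2.8)]))
```

```text
side cover 421 [5.46548e+02 1.33324e+02 1.17000e-01] 0.129
side block 409 [5.45955e+02 1.30858e+02 1.69000e-01] 0.48
side trough 843 [ 5.59733e+02 -6.14330e+01  6.80000e-02] 0.038
side jar 400 [5.55408e+02 3.41460e+01 2.51000e-01] 0.155
top cover 621 [5.47526e+02 1.34480e+02 5.80000e-02] 0.053
top trough 666 [ 5.59279e+02 -5.96820e+01  6.90000e-02] 0.047
top jar 227 [5.55761e+02 3.42220e+01 1.51000e-01] 0.143
```

View pics/k.png

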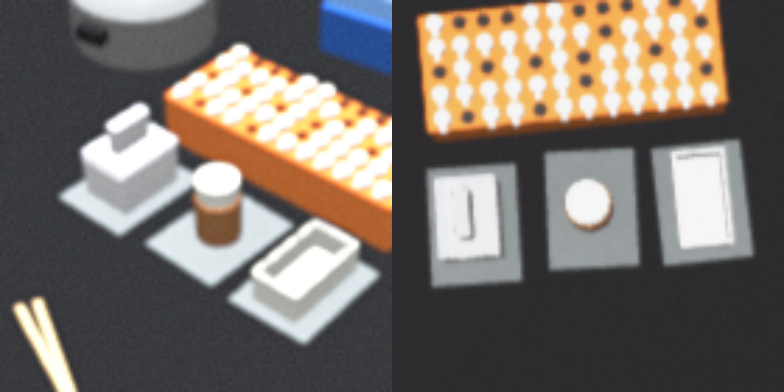

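All four things stand centred in place: block with even cover on the left pad, jar in the middle, trough on the right. The arm is clear.

```bash
python3 -c "
from cell import arm
print(arm.job_done())"
```

```text
the job is handed in; nothing more can be done
None
```

The pipetting row is set out and the job was handed in at about 37 s: trough on the right pad nearest the mixer, cold block with its cover on the left pad, jar on the middle pad. My last camera check put each within about 3 mm of its target and the arm clear, but no verdict came back.

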